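# Seat the proud relay and hold the test probe on its pad

## Task

One of the three plug-in relays on the panel stands proud of its socket: push it fully home. Then take the test probe from its stand and hold it upright with its tip on the round test pad in the collar of that same socket, pressing lightly so that the spring pin goes in about half-way. Finish while still holding it there, and leave the screwdriver, the spare relay and the parts bin alone.

Things in the scene. Friction and masses are not known exactly. Their poses are not given: they have to be found in the camera images.
- relay (a joint): how far the proud relay has been pushed into its socket, in m: it starts between 0 and 0.003 and is fully home at 0.010. It slides straight down, stiffly (about 6 N) and stays where it is left.
- relay_top (a point): centre of the flat top of the proud relay, a grey block 36 x 36 mm across and 50 mm tall in the black socket, with its white plug showing below it while proud. z up, x from the relay towards its own test pad, y along the row of three sockets. Fully home its top is 80 mm above the panel's surface (90 mm above the table), as high as the two other relays, whose identical sockets stand 72 mm apart in the row on the same panel in any order; while proud it is 7 to 10 mm higher.
- pad_top (a point): centre of the upper face of the test pad of the proud relay's socket: a flat rigid brass disc on the socket's top, 50 mm along the socket's x from the relay's middle, inside a raised black collar of 22 mm outer and 16 mm inner diameter whose rim is 3 mm above the pad. Socket: 100 mm along x, 44 mm along y, top 30 mm above the panel's surface; the panel is 10 mm thick, so the pad is 42 mm above the table. Axes as relay_top. Two like pads belong to the other relays.
- socket_pad: the same test pad as a body; origin at the centre of its underside, 2 mm below pad_top; same axes
- probe_grip (a point): a point on the axis of the test probe, half-way up the free part of its handle, the place to grip. The probe is a black round rod standing upright, pin down, 132 mm long in all: the handle is 22 mm in diameter, and its part from 36 mm below to 39 mm above this point is free; below that a flange 34 mm in diameter and 5 mm thick rests on the stand; the steel pin's end is 93 mm below this point when the pin is out. z runs along the probe from pin to handle end. About 90 g.
- probe: the same test probe; origin on its axis at the end of the pin when the pin is out, 93 mm below probe_grip; z runs along the probe towards the handle end
- pin_tip (a point): the end of the probe's steel pin (5 mm in diameter), the point that touches the pad; z along the probe towards the handle end
- pin (a joint): how far the probe's spring pin is pushed in, in m: 0 out, 0.010 fully in, half-way 0.005. The spring takes 0.8 N at first touch, 2.8 N half-way and 4.8 N fully in.
- stand: the probe's stand, an aluminium block 70 x 70 mm and 60 mm high, fixed to the table, with an upright through hole 25 mm wide in its middle; the probe hangs in it by its flange, so its pin's end is 52 mm below the stand's top and must be lifted straight up by more than that to come clear. Origin at the centre of its underside.
- panel: mounting panel, fixed: white plate 280 (x) x 320 (y) x 10 mm, with a slotted grey wire duct 55 mm high over the table along the -x edge and a terminal row 40 mm high near the +x edge, the sockets between. Origin at the centre of the underside.
- driver: bystander: screwdriver lying on the table to the right of the stand, about 0.2 m long; origin under its middle
- spare: bystander: loose spare relay, 36 x 36 x 50 mm, standing on the table to the left of the panel; origin at the centre of its underside
- bin: bystander: open grey parts bin 120 x 90 x 50 mm on the table to the left of the panel; origin at the centre of its underside
Mind the look-alikes: they are no part of the job. Several things look just like the stand: the one meant starts farthest to the robot's left.

How it is judged:
On the way, in this order (a step that is already met when the one before it is completed fails the run):
1. the proud relay is pushed fully home in its socket (value of joint relay above 0.0085 m), for 0.2 s.
2. the probe is lifted out of its stand (z of pin_tip in the frame of stand above 0.064 m and contact force between probe and the fingers above 1 N), for 0.1 s.
At the end, for the whole second after the job is handed in: The relay is within 1.5 mm of fully home; the gripper holds the probe at rest, upright within 0.12 rad (7 degrees), its pin's end on that socket's own pad (0.5 to 7 N, inside the collar) with the pin pushed in 2 to 8 mm of its 10 mm (value of joint relay above 0.0085 m and contact force between probe and socket_pad between 0.5 and 7 N and value of joint pin between 0.002 and 0.008 m and horizontal distance between pin_tip and pad_top below 0.008 m and angle between probe's own z axis and vertical below 0.12 rad and height (world z) of probe below 0.06 m and contact force between probe and the fingers above 1 N and contact force between probe and stand below 0.1 N and linear speed of probe below 0.01 m/s); the arm keeps its last pose, push and grip.
It fails at once if the probe is rammed onto the pad (over 20 N) (contact force between probe and socket_pad above 20 N).
It fails at once if the screwdriver, spare relay or bin is moved more than 30 mm (distance of any of driver, spare, bin from where it was at the start of the episode above 0.03 m).
It also fails if it takes over 53 s, if anything falls off the work surface, if the arm or the gripper's body presses on something with over 40 N, if the wrist force passes 120 N, or if a joint passes its speed limit or range.

## Robot

A 7-joint arm with a two-finger parallel gripper is mounted at the origin on the work surface. World frame = base frame: x ahead of the robot, y to its left, z up, the work surface at z = 0. Lengths are in m, angles in rad, forces in N, time in s.
With the tool pointing down it reaches from about 0.425 to 0.825 m from the base axis. Payload 3.6 kg.
Tool frame: the origin (TCP) lies on the mounting face of the last link; the fingertips stand 186 mm ahead of it and the grasp point (between the pads) lies 167 mm ahead of it; z points along the fingers, y is the line along which they close (so a half turn about z gives the same grasp; the last joint's range is limited). The gripper opens to 93 mm and grips with 3 to 60 N. Pads are 15 mm wide; open, the fingers measure 128 mm over their backs; the gripper's body (75 mm by 188 mm) begins 65 mm behind the grasp point.
Start: joints at [1.234, 0.615, -0.013, 1.423, 0.008, 1.103, -0.04], TCP at [0.198, -0.619, 0.405] pointing down, gripper open.
Joint ranges: [-3.12, 3.12], [-0.3, 2.06], [-1.34, 1.32], [0.26, 2.42], [-1.36, 4.5], [0.01, 1.98], [-2.84, 2.84]. Speed limits (rad/s): [2.79, 2.79, 3.14, 3.14, 3.14, 3.14, 3.14].

## Interface

Orientations are given as a 3x3 rotation matrix whose columns are the frame's x, y, z axes.
In Python, from station import arm, camera, workorder gives the robot as it stands. The module is installed in compiled form; this text tells all that it offers.
- The arm moves only by the tool servo_tool, never from a script. Its argument "deltas" is a list of rows, each a list of 7 numbers: the shift along the tool's x, y, z in mm, then the turn, a rotation vector about the tool's x, y, z in rad, then the opening, from 0 (shut) to 1 (fully open). In form: [[tx, ty, tz, wx, wy, wz, claw], ...]. A call has 1 to 8 rows; each row shifts and turns the commanded pose from where the row before left it, along the tool's axes as they then stand; what a row does not reach is not made up. A row lasts 1/10 s, in which the tool goes at most 50 mm and 8.59 degrees, less where a joint would pass 70% of its speed; a pose out of reach is approached as far as the arm can. A call with a gripper value outside its range is refused whole. The fingers move at their own pace and stop on an object; "squeeze" is the grip in N (left out, the last holds). Time passes only in rows, so rows that do not move let the fingers close. It gives the time, the measured TCP pose, the force, the opening and the grip force at its end, in the units of the state.
- arm.observe(): the state, without advancing time (a new reading comes with each control period).
- camera(name): name is "scene" or "top"; returns a dict with "img" (400x640x3 uint8, red, green, blue), "range_z" (400x640 float32, m along the optical axis (not along the pixel's ray), 0 where there is no reading), "fx", "fy", "cx", "cy" (pixels), "k1" (the pictures are not rectified: a ray, as slopes to the right and down, at radius r is drawn at 1 + k1 r^2 times it, then the intrinsics apply), "R" (3x3) and "t" (3): a world point X has camera coordinates R X + t. Camera axes: x right, y down, z forward; pixel columns grow to the right and rows downward; lengths in m; the calibration is good to about 2 mm. A picture is of the moment at which its call begins.
- workorder.finish_job(): hands the job in; it is judged then, once.
The state is a dict: "time": time; "q": joint angles; "joint_velocities": joint speeds; "tau": joint torques, N m; "tcp_pos": TCP position; "tcp_rot": TCP orientation; "wrist_force": force on the tool from outside, world axes, zero at the start; "wrist_torque": the same for the moment, N m; "grip_width": finger opening in m; "grip_force": force on a finger pad.
Only numpy, scipy, OpenCV 4.12 (cv2) and the standard library are available. Lean on these libraries where they do the work, as an engineer would, in place of code of your own. Each camera call takes 0.05 s, during which the arm holds its last target. There are 200 camera calls.

## Working session

There is one attempt and no reset: what is moved stays moved. The work goes in short steps, Python scripts to look and compute and a tool call to move; the robot and the scene stay as the last step left them, time stands still between calls to the robot, and variables do not carry over. Pictures are saved under pics/ and viewed, at most 10 in all, crops included, and the job is handed in when it is done.

Besides the shell and the picture viewer there is one more tool, called after ">>>" as name([rows], argument=value, ...), one row to a line, values as JSON. servo_tool: Moves the arm, as the interface text tells. Its arguments: {"type":"object","properties":{"deltas":{"type":"array"},"squeeze":{"type":"number"}},"required":["deltas"]}

```bash
mkdir -p pics; cat > h.py <<'E'
import numpy as np, cv2
from station import arm, camera, workorder
def cloud(c):
    h,w=c["range_z"].shape
    u,v=np.meshgrid(np.arange(w),np.arange(h))
    xd=(u-c["cx"])/c["fx"]; yd=(v-c["cy"])/c["fy"]; x,y=xd.copy(),yd.copy()
    for _ in range(15):
        s=1+c["k1"]*(x*x+y*y); x=xd/s; y=yd/s
    z=c["range_z"]; P=np.stack([x*z,y*z,z],-1)
    W=(P-c["t"])@c["R"]; W[z==0]=np.nan
    D=np.stack([x,y,np.ones_like(x)],-1)@c["R"]
    return W,D,-np.array(c["R"]).T@c["t"]
def plane(c,u,v,z):
    W,D,o=cloud(c); d=D[int(round(v)),int(round(u))]; return o+d*(z-o[2])/d[2]
def save(c,n): cv2.imwrite(f"pics/{n}.png",c["img"][:,:,::-1])
E
python3 - <<'E'
from h import *
import pickle
for n in("scene","top"):
    c=camera(n); save(c,n+"0"); pickle.dump(c,open(n+"0.pkl","wb"))
    print(n,c["fx"],c["k1"],cloud(c)[2],np.array(c["R"]).round(2).tolist())
s=arm.observe(); print(s)
E
```

```text
scene 486.79314592245913 -0.1247667087387425 [1.76947985 0.02460134 0.96783456] [[-0.01, 1.0, 0.0], [0.58, 0.01, -0.82], [-0.82, -0.01, -0.58]]
top 382.84041660028976 -0.019450119353890818 [0.47205195 0.00795922 1.0733995 ] [[-0.02, -1.0, 0.01], [-1.0, 0.02, -0.08], [0.08, -0.01, -1.0]]
{'time': 0.1, 'q': array([ 1.23450752,  0.61581016, -0.01258574,  1.4247071 ,  0.00812807,
        1.10343811, -0.04040797]), 'joint_velocities': array([-0.00110987, -0.00153886,  0.00105423, -0.0045676 ,  0.0010065 ,
       -0.00054703, -0.00124906]), 'tau': array([ 8.85722038e-04, -4.60040402e+01,  2.09925575e-01, -1.66247356e+01,
       -6.11604005e-02,  1.69246743e-02,  1.13873864e-04]), 'tcp_pos': array([ 0.19807157, -0.61879125,  0.40371511]), 'tcp_rot': array([[ 9.52384285e-01,  3.04899288e-01, -7.72888698e-04],
       [ 3.04900259e-01, -9.52381795e-01,  2.17905266e-03],
       [-7.16935219e-05, -2.31094947e-03, -9.99997327e-01]]), 'wrist_force': array([ 0.36872625,  0.5259783 , -1.14106846]), 'wrist_torque': array([-0.00352241,  0.04329696,  0.03373783]), 'grip_force': 0.0, 'grip_width': 0.09300367701167779}
```

View pics/scene0.png

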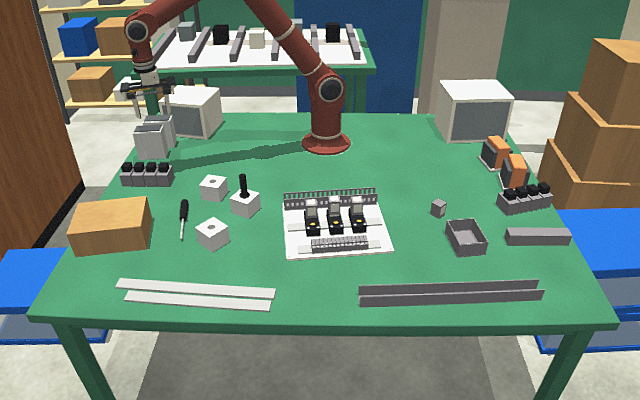

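View pics/top0.png

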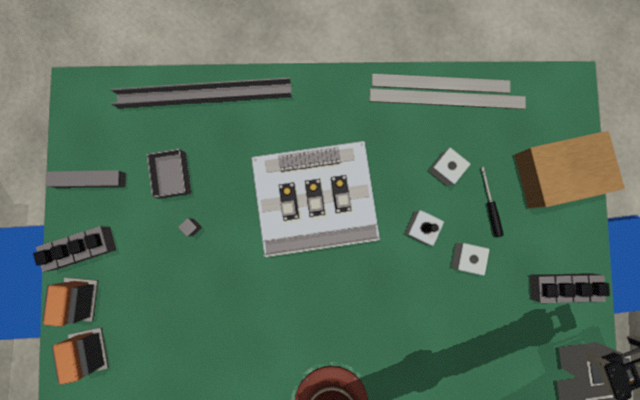

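The scene view shows three stands at about (213,187), (245,200, holding the probe) and (212,233); in the top view they are at (425,228, with the probe), (472,260) and (451,166). The robot's left is towards smaller top columns, so the leftmost is the one at (425,228), and it holds the probe. The relays are at top (289,207), (315,204) and (342,200). Next I measure heights and confirm with a crop.

```bash
python3 - <<'E'
from h import *
import pickle
c=pickle.load(open("top0.pkl","rb")); W,D,o=cloud(c)
img=c["img"].astype(int)
print("table z",np.nanmedian(W[300:330,150:250,2]))
for (u,v) in [(289,207),(315,204),(342,200)]:
    w=W[v-16:v+17,u-13:u+14].reshape(-1,3)
    m=(w[:,2]>.082)&(w[:,2]<.11); p=w[m]
    print("relay",(u,v),m.sum(),np.median(p,0).round(4),((p.min(0)+p.max(0))/2).round(4), (p.max(0)-p.min(0)).round(3))
hsv=cv2.cvtColor(c["img"],cv2.COLOR_RGB2HSV)
m=cv2.inRange(hsv,(15,120,80),(35,255,255)); m[:,:260]=0;m[:,370:]=0;m[:160]=0;m[240:]=0
n,l,st,ce=cv2.connectedComponentsWithStats(m)
for i in range(1,n):
    if st[i,4]>8: print("pad",ce[i].round(1),st[i,4],plane(c,*ce[i],.042).round(4))
# probe top & stand
w=W[205:250,405:450].reshape(-1,3)
p=w[w[:,2]>.10]; print("probe top",p[:,2].max(), np.median(p[p[:,2]>.12],0),((p.min(0)+p.max(0))/2), len(p))
p=w[(w[:,2]>.055)&(w[:,2]<.064)]; r=cv2.minAreaRect((p[:,:2]*1000).astype(np.float32)); print("stand",r)
s=pickle.load(open("scene0.pkl","rb"));Ws,_,_=cloud(s)
for (u,v) in [(311,203),(334,202),(358,201)]:
    w=Ws[v-15:v+15,u-12:u+12].reshape(-1,3); p=w[(w[:,2]>.08)&(w[:,2]<.12)]
    print("scene relay",np.nanmedian(p,0).round(4),np.percentile(p[:,2],[50,90]).round(4))
w=Ws[172:200,236:252].reshape(-1,3);p=w[(w[:,2]>.09)&(w[:,0]<.6)];print("scene probe",np.nanmedian(p,0).round(4),p.max(0).round(3),p.min(0).round(3))
a=cv2.resize(s["img"][160:260,200:400],None,fx=4,fy=4,interpolation=cv2.INTER_CUBIC)
cv2.imwrite("pics/crop1.png",a[:,:,::-1])
E
```

```text
table z -0.0004366346465506487
relay (289, 207) 198 [0.5263 0.104  0.0892] [0.5255 0.1043 0.0896] [0.038 0.036 0.014]
relay (315, 204) 198 [0.535  0.0332 0.0979] [0.5353 0.0331 0.0927] [0.036 0.038 0.021]
relay (342, 200) 195 [ 0.5449 -0.0378  0.0893] [ 0.5449 -0.0377  0.0894] [0.036 0.036 0.01 ]
pad [339.2 183. ] 41 [ 0.5948 -0.03    0.042 ]
pad [313.  186.8] 41 [0.585  0.0407 0.042 ]
pad [286.5 190.7] 41 [0.5751 0.1111 0.042 ]
probe top 0.14229559203984682 [ 0.46934263 -0.25429439  0.13766567] [ 0.46937087 -0.25669451  0.12137286] 94
stand ((469.91943359375, -258.4096374511719), (68.93362426757812, 71.21621704101562), 63.36606979370117)
scene relay [ 0.5535 -0.0351  0.0898] [0.0898 0.0933]
scene relay [0.5488 0.0357 0.0974] [0.0974 0.1008]
scene relay [0.5354 0.1071 0.0898] [0.0898 0.0925]
scene probe [ 0.4778 -0.256   0.1203] [ 0.488 -0.246  0.144] [ 0.46  -0.268  0.09 ]
```

View pics/crop1.png

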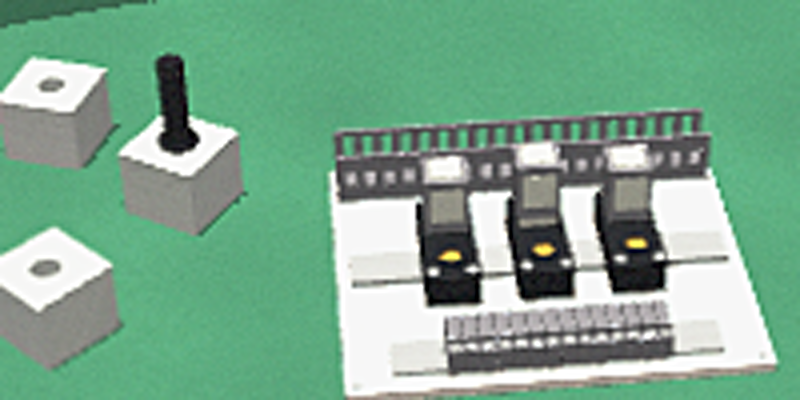

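The crop shows the middle relay standing proud: its white plug is visible at crop (540,222), and its top is at 97.9 mm against 89 mm for the two others. The probe stands in the stand meant, the one leftmost for the robot (crop 175,100). I'm moving above the relay with the fingers shut.

>>> servo_tool([
  [10, -10, 0, 0, 0, 0, 0],
  [22, -22, 0, 0, 0, 0, 0],
  [34, -34, 0, 0, 0, 0, 0],
  [34, -34, 0, 0, 0, 0, 0],
  [34, -34, 0, 0, 0, 0, 0],
  [34, -34, 0, 0, 0, 0, 0],
  [34, -34, 0, 0, 0, 0, 0],
  [34, -34, 0, 0, 0, 0, 0],
], squeeze=20)

```text
time: 0.9
tcp_pos: [0.3514, -0.3204, 0.4046]
tcp_rot: [[0.952, 0.305, -0.0], [0.305, -0.952, 0.0], [-0.0, -0.0, -1.0]]
wrist_force: [0.5, 0.9, -0.2]
grip_width: 0.0335
grip_force: 0.0
```

>>> servo_tool([
  [34, -34, 0, 0, 0, 0, 0],
  [34, -34, 0, 0, 0, 0, 0],
  [34, -34, 0, 0, 0, 0, 0],
  [34, -34, 0, 0, 0, 0, 0],
  [34, -34, 0, 0, 0, 0, 0],
  [34, -34, 0, 0, 0, 0, 0],
  [34, -34, 0, 0, 0, 0, 0],
  [34, -34, 0, 0, 0, 0, 0],
])

```text
time: 1.7
tcp_pos: [0.5275, 0.0214, 0.4045]
tcp_rot: [[0.952, 0.305, -0.001], [0.305, -0.952, -0.0], [-0.001, 0.0, -1.0]]
wrist_force: [0.6, -0.1, -0.4]
grip_width: 0.0003
grip_force: 0.0
```

```bash
cat >> h.py <<'E'
def go(x,y,z):
    s=arm.observe(); p=s["tcp_pos"]; R=s["tcp_rot"]
    print("t",round(s["time"],2),"tcp",p.round(4),"tool z",R[:,2].round(4),"x",R[:,0].round(3),"F",s["wrist_force"].round(2),"w",round(s["grip_width"],4),"gf",round(s["grip_force"],1))
    print("tool shift mm",(R.T@(np.array([x,y,z])-p)*1000).round(1))
E
python3 -c "
from h import *
go(.535,.033,.30)"
```

```text
t 1.7 tcp [0.5275 0.0214 0.4045] tool z [-6.e-04 -3.e-04 -1.e+00] x [ 0.952  0.305 -0.001] F [ 0.62 -0.07 -0.39] w 0.0003 gf 0.0
tool shift mm [ 10.7  -8.8 104.5]
```

>>> servo_tool([
  [0, 0, 0, 0, 0, 0, 0],
  [3, -2, 10, 0, 0, 0, 0],
  [3, -2, 20, 0, 0, 0, 0],
  [2, -1, 30, 0, 0, 0, 0],
  [0, 0, 25, 0, 0, 0, 0],
  [0, 0, 15, 0, 0, 0, 0],
  [0, 0, 5, 0, 0, 0, 0],
  [0, 0, 0, 0, 0, 0, 0],
])

```text
time: 2.5
tcp_pos: [0.5327, 0.0255, 0.2988]
tcp_rot: [[0.953, 0.303, -0.002], [0.303, -0.953, -0.001], [-0.003, 0.0, -1.0]]
wrist_force: [0.1, -0.5, 0.1]
grip_width: 0.0005
grip_force: 0.0
```

```bash
python3 - <<'E'
from h import *
go(.535,.033,.284)
c=camera("scene"); a=cv2.resize(c["img"][130:260,240:410],None,fx=4.5,fy=4.5,interpolation=cv2.INTER_CUBIC)
cv2.imwrite("pics/push1.png",a[:,:,::-1])
E
```

```text
t 2.5 tcp [0.5327 0.0255 0.2988] tool z [-2.4e-03 -8.0e-04 -1.0e+00] x [ 0.953  0.303 -0.003] F [ 0.06 -0.46  0.15] w 0.0005 gf 0.0
tool shift mm [ 4.5 -6.4 14.8]
```

View pics/push1.png

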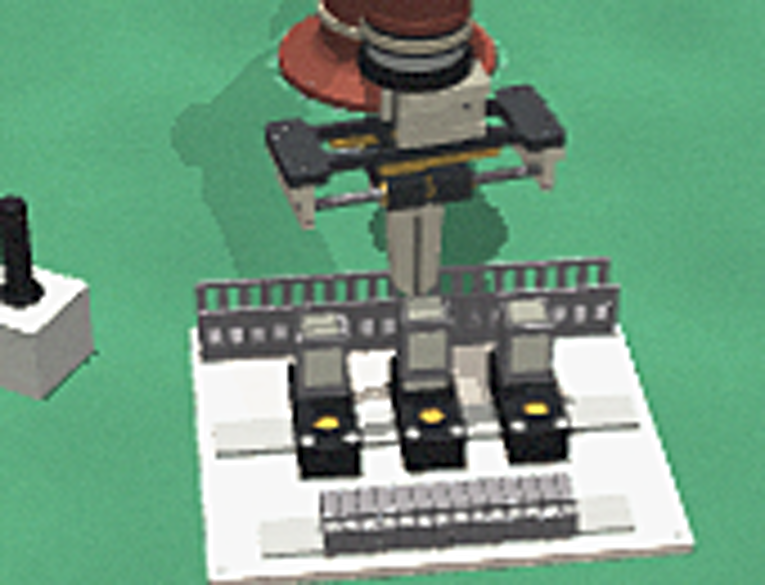

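The crop shows the shut fingers (418,290) just above the middle relay, a few millimetres to its −y side. I correct that, then push down in small steps.

>>> servo_tool([
  [4, -6, 0, 0, 0, 0, 0],
  [0, 0, 5, 0, 0, 0, 0],
  [0, 0, 5, 0, 0, 0, 0],
  [0, 0, 2, 0, 0, 0, 0],
  [0, 0, 2, 0, 0, 0, 0],
  [0, 0, 1, 0, 0, 0, 0],
  [0, 0, 0, 0, 0, 0, 0],
])

```text
time: 3.25
tcp_pos: [0.5351, 0.0337, 0.2849]
tcp_rot: [[0.952, 0.305, -0.0], [0.305, -0.952, -0.0], [-0.0, 0.0, -1.0]]
wrist_force: [-0.8, -0.2, 1.5]
grip_width: 0.0001
grip_force: 0.6
```

>>> servo_tool([
  [0, 0, 1.5, 0, 0, 0, 0],
  [0, 0, 1.5, 0, 0, 0, 0],
  [0, 0, 1, 0, 0, 0, 0],
  [0, 0, 0, 0, 0, 0, 0],
])

```text
time: 3.65
tcp_pos: [0.5351, 0.0337, 0.2811]
tcp_rot: [[0.952, 0.305, 0.0], [0.305, -0.952, -0.0], [0.0, 0.0, -1.0]]
wrist_force: [-1.8, -1.1, 5.0]
grip_width: 0.0004
grip_force: 2.3
```

Contact force is about 5 N at 0.281, so the relay is sliding. I continue towards 0.276.

>>> servo_tool([
  [0, 0, 1, 0, 0, 0, 0],
  [0, 0, 1, 0, 0, 0, 0],
  [0, 0, 1, 0, 0, 0, 0],
  [0, 0, 1, 0, 0, 0, 0],
  [0, 0, 0, 0, 0, 0, 0],
])

```text
time: 4.15
tcp_pos: [0.5351, 0.0337, 0.277]
tcp_rot: [[0.952, 0.305, 0.0], [0.305, -0.952, -0.0], [0.0, 0.0, -1.0]]
wrist_force: [-1.4, -0.4, 3.6]
grip_width: 0.0005
grip_force: 2.3
```

>>> servo_tool([
  [0, 0, 0.5, 0, 0, 0, 0],
  [0, 0, 0.5, 0, 0, 0, 0],
  [0, 0, 0, 0, 0, 0, 0],
])

```text
time: 4.45
tcp_pos: [0.5351, 0.0338, 0.2764]
tcp_rot: [[0.952, 0.305, 0.0], [0.305, -0.952, -0.0], [0.0, 0.0, -1.0]]
wrist_force: [-2.9, -0.5, 7.5]
grip_width: 0.0005
grip_force: 3.8
```

>>> servo_tool([
  [0, 0, 0.5, 0, 0, 0, 0],
  [0, 0, 0.5, 0, 0, 0, 0],
  [0, 0, 0, 0, 0, 0, 0],
])

```text
time: 4.75
tcp_pos: [0.5351, 0.0338, 0.2764]
tcp_rot: [[0.952, 0.305, 0.001], [0.305, -0.952, -0.0], [0.0, 0.0, -1.0]]
wrist_force: [-4.4, -0.3, 13.6]
grip_width: 0.0006
grip_force: 6.8
```

The relay stopped at 0.2764 with the force rising to 13.6 N: it is home. I lift off and carry the open gripper over the probe.

>>> servo_tool([
  [0, 0, 0, 0, 0, 0, 0],
  [0, 0, -10, 0, 0, 0, 0],
  [0, 0, -35, 0, 0, 0, 0],
  [0, 0, -40, 0, 0, 0, 1],
  [-5, 8, -8, 0, 0, 0, 1],
  [-15, 25, 0, 0, 0, 0, 1],
  [-20, 34, 0, 0, 0, 0, 1],
  [-25, 42, 0, 0, 0, 0, 1],
])

```text
time: 5.55
tcp_pos: [0.5064, -0.0897, 0.3674]
tcp_rot: [[0.951, 0.309, 0.001], [0.309, -0.951, 0.001], [0.001, -0.001, -1.0]]
wrist_force: [1.0, -1.5, 0.2]
grip_width: 0.0357
grip_force: 0.0
```

>>> servo_tool([
  [-25, 42, 0, 0, 0, 0, 1],
  [-25, 42, 0, 0, 0, 0, 1],
  [-20, 34, 0, 0, 0, 0, 1],
  [-12, 22, 0, 0, 0, 0, 1],
  [-4, 8, 0, 0, 0, 0, 1],
  [0, 0, 0, 0, 0, 0, 1],
  [0, 0, 0, 0, 0, 0, 1],
])

```text
time: 6.25
tcp_pos: [0.4703, -0.2553, 0.3674]
tcp_rot: [[0.952, 0.307, -0.0], [0.307, -0.952, 0.002], [0.001, -0.002, -1.0]]
wrist_force: [-0.0, -0.1, 0.4]
grip_width: 0.0908
grip_force: 0.0
```

```bash
python3 - <<'E'
from h import *
go(.470,-.2575,.268)
c=camera("scene"); W,_,_=cloud(c)
for n,(u,v) in dict(l=(311,203),m=(334,202),r=(358,201)).items():
    w=W[v-15:v+15,u-12:u+12].reshape(-1,3); p=w[(w[:,2]>.08)&(w[:,2]<.12)]
    print(n,np.nanmedian(p,0).round(4),np.percentile(p[:,2],[50,90]).round(4))
a=cv2.resize(c["img"][120:260,180:380],None,fx=4,fy=4,interpolation=cv2.INTER_CUBIC)
cv2.imwrite("pics/pr1.png",a[:,:,::-1])
E
```

```text
t 6.25 tcp [ 0.4703 -0.2553  0.3674] tool z [-1.0e-04  1.8e-03 -1.0e+00] x [0.952 0.307 0.001] F [-0.04 -0.05  0.39] w 0.0908 gf 0.0
tool shift mm [-1.   2.2 99.4]
l [ 0.5532 -0.0353  0.0895] [0.0895 0.0917]
m [0.5445 0.0358 0.0896] [0.0896 0.0929]
r [0.5351 0.1072 0.0894] [0.0894 0.0921]
```

View pics/pr1.png

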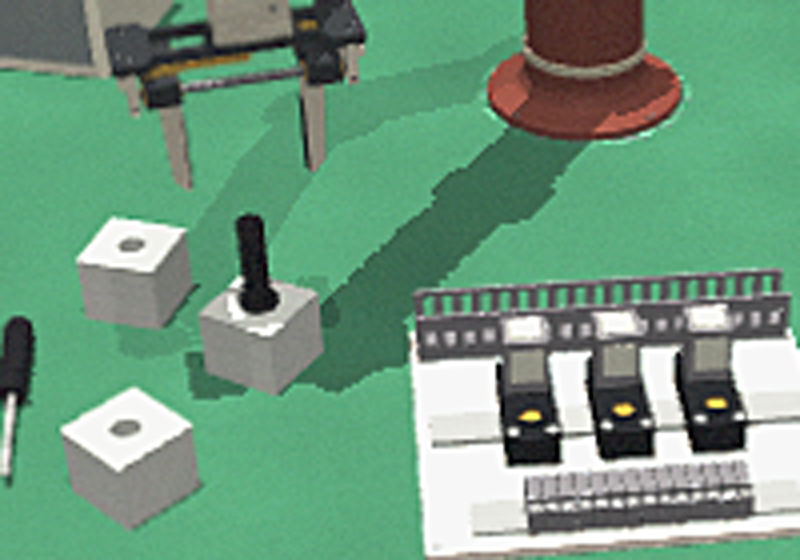

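All three relay tops now stand level at 89.5 mm, and the probe handle (crop 250,250) lies between the open fingers. I descend 99 mm and close.

>>> servo_tool([
  [0, 1, 10, 0, 0, 0, 1],
  [-1, 0, 20, 0, 0, 0, 1],
  [0, 1, 25, 0, 0, 0, 1],
  [0, 0, 20, 0, 0, 0, 1],
  [0, 0, 15, 0, 0, 0, 1],
  [0, 0, 9, 0, 0, 0, 1],
  [0, 0, 0, 0, 0, 0, 1],
])

```text
time: 7.0
tcp_pos: [0.4693, -0.2581, 0.2673]
tcp_rot: [[0.952, 0.307, -0.003], [0.307, -0.952, 0.002], [-0.002, -0.003, -1.0]]
wrist_force: [0.1, -0.0, 0.6]
grip_width: 0.0933
grip_force: 0.0
```

>>> servo_tool([
  [0, 0, 0, 0, 0, 0, 0.4],
  [0, 0, 0, 0, 0, 0, 0.3],
  [0, 0, 0, 0, 0, 0, 0.2],
  [0, 0, 0, 0, 0, 0, 0.15],
  [0, 0, 0, 0, 0, 0, 0.1],
  [0, 0, 0, 0, 0, 0, 0],
  [0, 0, 0, 0, 0, 0, 0],
  [0, 0, 0, 0, 0, 0, 0],
], squeeze=25)

```text
time: 7.8
tcp_pos: [0.4694, -0.2592, 0.2688]
tcp_rot: [[0.952, 0.305, -0.0], [0.305, -0.952, 0.0], [-0.0, -0.0, -1.0]]
wrist_force: [-0.2, -0.5, -0.3]
grip_width: 0.0336
grip_force: 0.0
```

>>> servo_tool([
  [0, 0, 0, 0, 0, 0, 0],
  [0, 0, 0, 0, 0, 0, 0],
])

```text
time: 8.0
tcp_pos: [0.4694, -0.2592, 0.2687]
tcp_rot: [[0.952, 0.305, 0.0], [0.305, -0.952, 0.0], [0.0, 0.0, -1.0]]
wrist_force: [0.1, 0.0, 0.7]
grip_width: 0.0217
grip_force: 25.0
```

The grip is good: 21.7 mm wide at 25 N. Now I lift straight up.

>>> servo_tool([
  [0, 0, -4, 0, 0, 0, 0],
  [0, 0, -10, 0, 0, 0, 0],
  [0, 0, -18, 0, 0, 0, 0],
  [0, 0, -22, 0, 0, 0, 0],
  [0, 0, -25, 0, 0, 0, 0],
  [0, 0, -22, 0, 0, 0, 0],
  [0, 0, -14, 0, 0, 0, 0],
  [0, 0, -5, 0, 0, 0, 0],
])

```text
time: 8.8
tcp_pos: [0.4695, -0.2592, 0.3911]
tcp_rot: [[0.952, 0.305, 0.004], [0.305, -0.952, -0.002], [0.003, 0.003, -1.0]]
wrist_force: [0.5, -0.5, -1.1]
grip_width: 0.0214
grip_force: 25.0
```

>>> servo_tool([
  [0, 0, 0, 0, 0, 0, 0],
  [0, 0, 0, 0, 0, 0, 0],
  [0, 0, 0, 0, 0, 0, 0],
])

```text
time: 9.1
tcp_pos: [0.4691, -0.2591, 0.3878]
tcp_rot: [[0.952, 0.305, -0.002], [0.305, -0.952, 0.001], [-0.002, -0.002, -1.0]]
wrist_force: [0.4, 0.1, -0.2]
grip_width: 0.0214
grip_force: 25.0
```

```bash
python3 - <<'E'
from h import *
go(.585,.041,.389)
c=camera("scene"); W,_,_=cloud(c); save(c,"lift_full")
t=camera("top"); import pickle; pickle.dump((c,t),open("lift.pkl","wb"))
a=cv2.resize(c["img"][110:230,190:330],None,fx=5,fy=5,interpolation=cv2.INTER_CUBIC)
cv2.imwrite("pics/lift.png",a[:,:,::-1])
E
```

```text
t 9.1 tcp [ 0.4691 -0.2591  0.3878] tool z [-0.002   0.0011 -1.    ] x [ 0.952  0.305 -0.002] F [ 0.41  0.1  -0.24] w 0.0214 gf 25.0
tool shift mm [ 201.9 -250.4   -1.1]
```

View pics/lift.png

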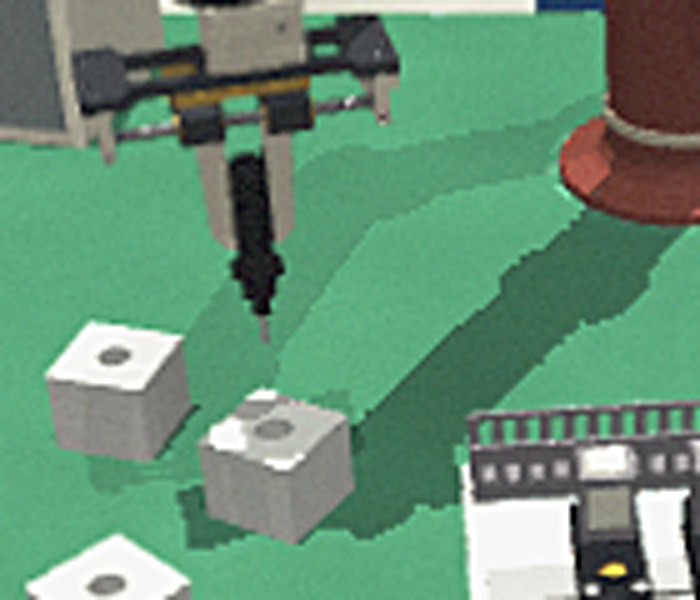

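The probe is clear of the stand and looks upright, with its pin at crop (265,335). I carry it above the pad.

>>> servo_tool([
  [6, -8, 0, 0, 0, 0, 0],
  [14, -17, 0, 0, 0, 0, 0],
  [20, -25, 0, 0, 0, 0, 0],
  [24, -30, 0, 0, 0, 0, 0],
  [26, -32, 0, 0, 0, 0, 0],
  [26, -32, 0, 0, 0, 0, 0],
  [26, -32, 0, 0, 0, 0, 0],
  [24, -30, 0, 0, 0, 0, 0],
])

```text
time: 10.0
tcp_pos: [0.5651, -0.0094, 0.3886]
tcp_rot: [[0.952, 0.306, -0.0], [0.306, -0.952, 0.001], [0.0, -0.001, -1.0]]
wrist_force: [0.1, 0.1, -0.1]
grip_width: 0.0216
grip_force: 25.0
```

>>> servo_tool([
  [18, -22, 0, 0, 0, 0, 0],
  [12, -15, 0, 0, 0, 0, 0],
  [6, -7, 0, 0, 0, 0, 0],
  [0, 0, 20, 0, 0, 0, 0],
  [0, 0, 20, 0, 0, 0, 0],
  [0, 0, 10, 0, 0, 0, 0],
  [0, 0, 0, 0, 0, 0, 0],
  [0, 0, 0, 0, 0, 0, 0],
])

```text
time: 10.8
tcp_pos: [0.5858, 0.0402, 0.3392]
tcp_rot: [[0.953, 0.304, 0.001], [0.304, -0.953, 0.0], [0.001, 0.0, -1.0]]
wrist_force: [-0.6, -0.8, -0.8]
grip_width: 0.0219
grip_force: 25.0
```

```bash
python3 - <<'E'
from h import *
import pickle
s=pickle.load(open("scene0.pkl","rb")); hsv=cv2.cvtColor(s["img"],cv2.COLOR_RGB2HSV)
m=cv2.inRange(hsv,(15,120,80),(35,255,255)); m[:,:295]=0;m[:,375:]=0;m[:210]=0;m[235:]=0
n,l,st,ce=cv2.connectedComponentsWithStats(m)
for i in range(1,n):
    if st[i,4]>8: print("pad",ce[i].round(1),st[i,4],plane(s,*ce[i],.042).round(4))
go(.585,.041,.302)
c=camera("scene"); pickle.dump(c,open("near.pkl","wb")); W,_,_=cloud(c)
# dark probe points by height
g=c["img"].max(2)
for a,b in((.10,.115),(.115,.13),(.13,.15),(.15,.17)):
    k=(W[...,2]>a)&(W[...,2]<b)&(abs(W[...,1]-.041)<.02)&(abs(W[...,0]-.59)<.025)&(g<70)
    print(a,k.sum(),np.nanmedian(W[k],0).round(4))
a=cv2.resize(c["img"][150:260,280:400],None,fx=5,fy=5,interpolation=cv2.INTER_CUBIC)
cv2.imwrite("pics/near.png",a[:,:,::-1])
E
```

```text
pad [358.7 220.1] 15 [0.5719 0.1142 0.042 ]
pad [335.5 222. ] 14 [0.5832 0.0426 0.042 ]
pad [312.1 223.2] 12 [ 0.5895 -0.0313  0.042 ]
t 10.8 tcp [0.5858 0.0402 0.3392] tool z [ 7.e-04  0.e+00 -1.e+00] x [0.953 0.304 0.001] F [-0.61 -0.77 -0.82] w 0.0219 gf 25.0
tool shift mm [-0.5 -1.  37.2]
0.1 12 [0.5925 0.0431 0.1075]
0.115 20 [0.5945 0.0414 0.1195]
0.13 67 [0.5952 0.0439 0.1371]
0.15 38 [0.5954 0.0437 0.161 ]
```

View pics/near.png

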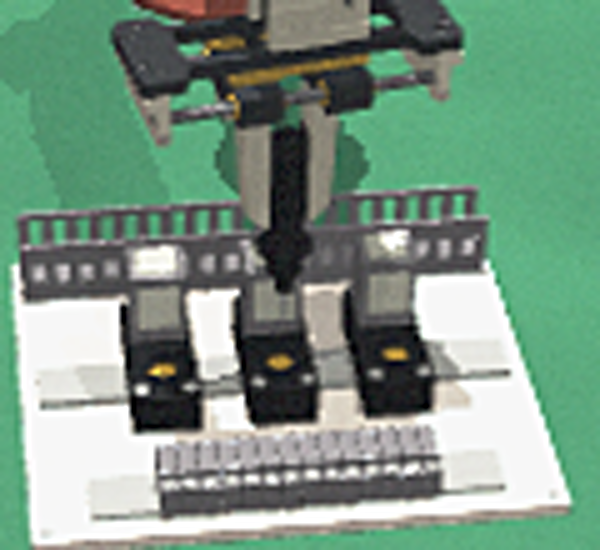

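The probe's lower end (crop 285,285) hangs right over the middle collar and its pad (crop 280,362). In the same camera it agrees with the pad to about 1 mm. I descend to just above the pad.

>>> servo_tool([
  [-1, 0, 6, 0, 0, 0, 0],
  [0, 0, 8, 0, 0, 0, 0],
  [0, 0, 8, 0, 0, 0, 0],
  [0, 0, 5, 0, 0, 0, 0],
  [0, 0, 2, 0, 0, 0, 0],
  [0, 0, 0, 0, 0, 0, 0],
  [0, 0, 0, 0, 0, 0, 0],
  [0, 0, 0, 0, 0, 0, 0],
])

```text
time: 11.65
tcp_pos: [0.5847, 0.0402, 0.3101]
tcp_rot: [[0.952, 0.305, 0.001], [0.305, -0.952, 0.0], [0.001, 0.0, -1.0]]
wrist_force: [0.7, -0.6, -0.7]
grip_width: 0.0219
grip_force: 25.0
```

```bash
python3 - <<'E'
from h import *
go(.5845,.040,.302)
c=camera("scene"); print(arm.observe()["wrist_force"].round(2))
a=cv2.resize(c["img"][180:250,300:370],None,fx=8,fy=8,interpolation=cv2.INTER_CUBIC)
cv2.imwrite("pics/near2.png",a[:,:,::-1])
E
```

```text
t 11.65 tcp [0.5847 0.0402 0.3101] tool z [ 8.e-04  2.e-04 -1.e+00] x [0.952 0.305 0.001] F [ 0.75 -0.56 -0.7 ] w 0.0219 gf 25.0
tool shift mm [-0.3  0.1  8.1]
[-0.52  0.48 -0.5 ]
```

View pics/near2.png

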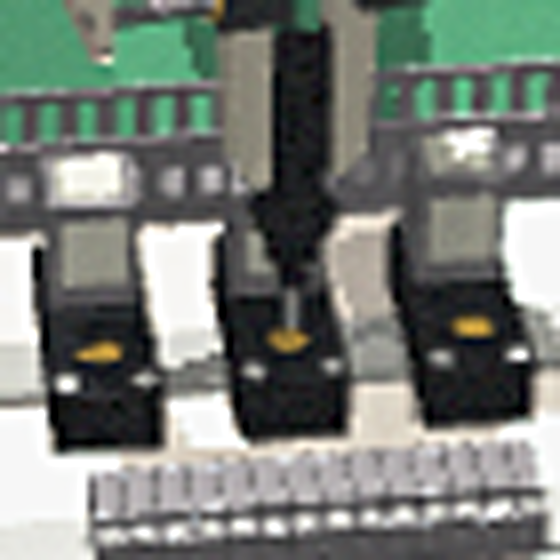

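The pin (292,310) points right at the pad of the middle socket (288,340), at most 1–2 mm towards +y. I nudge 1 mm and go down in small steps, watching the force.

>>> servo_tool([
  [0, 1, 2, 0, 0, 0, 0],
  [0, 0, 2, 0, 0, 0, 0],
  [0, 0, 1.5, 0, 0, 0, 0],
  [0, 0, 1, 0, 0, 0, 0],
  [0, 0, 0, 0, 0, 0, 0],
  [0, 0, 0, 0, 0, 0, 0],
])

```text
time: 12.3
tcp_pos: [0.5849, 0.0393, 0.3033]
tcp_rot: [[0.952, 0.305, -0.0], [0.305, -0.952, 0.0], [-0.0, -0.0, -1.0]]
wrist_force: [0.7, 0.5, -0.8]
grip_width: 0.0215
grip_force: 25.0
```

>>> servo_tool([
  [0, 0, 1, 0, 0, 0, 0],
  [0, 0, 1, 0, 0, 0, 0],
  [0, 0, 0, 0, 0, 0, 0],
  [0, 0, 0, 0, 0, 0, 0],
])

```text
time: 12.7
tcp_pos: [0.585, 0.0392, 0.3015]
tcp_rot: [[0.952, 0.305, 0.001], [0.305, -0.952, 0.0], [0.001, 0.0, -1.0]]
wrist_force: [0.4, 0.3, 0.4]
grip_width: 0.0219
grip_force: 25.0
```

>>> servo_tool([
  [0, 0, 1, 0, 0, 0, 0],
  [0, 0, 1, 0, 0, 0, 0],
  [0, 0, 0, 0, 0, 0, 0],
  [0, 0, 0, 0, 0, 0, 0],
])

```text
time: 13.1
tcp_pos: [0.585, 0.0392, 0.2994]
tcp_rot: [[0.952, 0.305, 0.0], [0.305, -0.952, 0.0], [0.0, 0.0, -1.0]]
wrist_force: [0.2, 0.2, 1.8]
grip_width: 0.0218
grip_force: 25.0
```

>>> servo_tool([
  [0, 0, 1, 0, 0, 0, 0],
  [0, 0, 1, 0, 0, 0, 0],
  [0, 0, 0, 0, 0, 0, 0],
  [0, 0, 0, 0, 0, 0, 0],
])

```text
time: 13.5
tcp_pos: [0.585, 0.0393, 0.2974]
tcp_rot: [[0.952, 0.305, 0.0], [0.305, -0.952, 0.0], [0.0, 0.0, -1.0]]
wrist_force: [0.7, -0.2, 2.8]
grip_width: 0.022
grip_force: 25.0
```

```bash
python3 - <<'E'
from h import *
F=[]
for i in range(12):
    c=camera("scene"); F.append(arm.observe()["wrist_force"])
print(np.mean(F,0).round(2),np.std(F,0).round(2)); go(.585,.0393,.2974)
a=cv2.resize(c["img"][180:250,300:370],None,fx=8,fy=8,interpolation=cv2.INTER_CUBIC)
cv2.imwrite("pics/end.png",a[:,:,::-1])
E
```

```text
[0.4  0.11 1.85] [0.39 0.39 0.58]
t 14.1 tcp [0.585  0.0392 0.2973] tool z [ 4.e-04  1.e-04 -1.e+00] x [0.952 0.305 0.   ] F [ 0.6  -0.03  2.52] w 0.0222 gf 25.0
tool shift mm [ 0.  -0.  -0.1]
```

View pics/end.png

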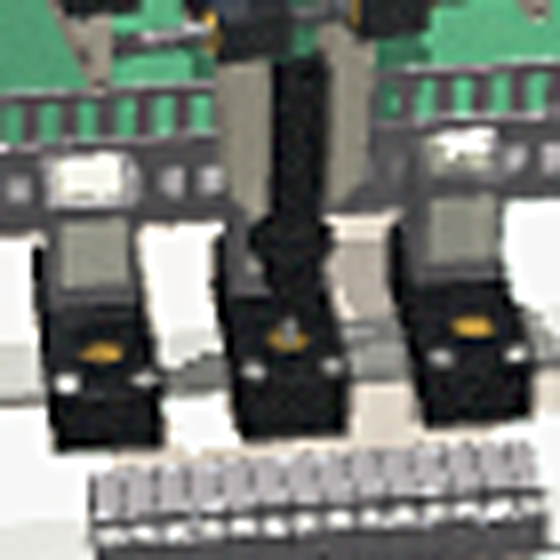

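The pin's end sits on the middle pad (290,335). The force is about 2.5 N net of the probe's weight, so the pin is roughly 4–5 mm in; the probe is upright and at rest. I hand in.

```bash
python3 -c "
from h import *
print(workorder.finish_job())"
```

```text
the job is handed in; nothing more can be done
None
```

I pushed the middle relay, the proud one, fully home, and handed the job in with the gripper holding the probe upright on that socket's test pad, its pin about 4–5 mm in at about 2.5 N; no verdict came back from the hand-in.

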